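# Check a pupa plate against the viewing light

## Robot

A 6-joint arm with a two-finger parallel gripper is mounted at the origin on the work surface. World frame = base frame: x ahead of the robot, y to its left, z up, the work surface at z = 0. Lengths are in m, angles in rad, forces in N, time in s.
With the tool pointing down it reaches from about 0.35 to 0.875 m from the base axis. Payload 4.2 kg.
Tool frame: the origin (TCP) lies at the very end of the fingers, on their centre line; the grasp point (between the pads) lies bot.pinch_z behind it (bot.pinch_z is the distance from the TCP to the grasp point, in m); z points along the fingers, y is the line along which they close (so a half turn about z gives the same grasp; the last joint's range is limited). The gripper opens to 85 mm and grips with 20 to 120 N. Pads are 22 mm wide; open, the fingers measure 114 mm over their backs; the gripper's body (76 mm by 85 mm) begins 54 mm behind the grasp point. The pads swing forward as they close: fully open they stand 13 mm farther back than shut.
Start: joints at [1.538, 0.385, 0.008, 0, -1.194, -0.259], TCP at [0.18, 0.599, 0.231] pointing down, gripper open.
Joint ranges: [-3.14, 3.14], [-1.21, 2.06], [-1.07, 1.41], [-3.16, 2.05], [-2.99, -0.16], [-3.1, 3.1]. Speed limits (rad/s): [2.79, 2.79, 3.14, 3.14, 3.14, 3.14].

## Interface

Orientations are given as a unit quaternion [w, x, y, z].
In Python, from station import bot, get_image, job gives the robot as it stands.
- The arm moves only by the tool send_rows, never from a script. Its argument "moves" is a list of rows, each an object with "hand": the finger opening in cm, from 0 to 8.54; "travel": the shift along the tool's x, y, z in cm, a list of three; "angular": the turn, a rotation vector about the tool's x, y, z in rad, a list of three. A call has 1 to 8 rows; each row is the pose to reach, as a shift and turn from the pose commanded when the call began, along the tool's axes at that moment; what a row does not reach only later rows make up. A row lasts 1/12 s, in which the tool goes at most 41.7 mm and 7.16 degrees, less where a joint would pass 70% of its speed; a pose out of reach is approached as far as the arm can. A call with a gripper value outside its range is refused whole. The fingers move at their own pace and stop on an object; "grip_force" is the grip in N (left out, the last holds). Time passes only in rows, so rows that repeat a pose let the fingers close. It gives the time, the measured TCP pose, the force, the opening and the grip force at its end, in the units of the state.
- bot.read_state(): the state, without advancing time (a new reading comes with each control period).
- get_image(name): name is "scene" or "top"; returns a dict with "pixels" (420x560x3 uint8, red, green, blue), "fov_y" (degrees; the focal length in pixels is half the picture's height over the tangent of half this angle, whatever the lens; pixels are square), "cx", "cy" (the principal point, pixels), "dist_coeffs" ([k1, k2, p1, p2, k3] as OpenCV has them; the pictures are not rectified), "camera_from_world" (4x4, takes a point from world to camera coordinates). Camera axes: x right, y down, z forward; pixel columns grow to the right and rows downward; lengths in m; the calibration is good to about 2 mm. A picture is of the moment at which its call begins. There is no depth.
- job.job_done(): hands the job in; it is judged then, once.
The state is a dict: "time_s": time; "qpos": joint angles; "qvel": joint speeds; "effort": joint torques, N m; "ee_pos": TCP position; "ee_rot": TCP orientation; "ft_force": force on the tool from outside, world axes, zero at the start; "wrist_torque": the same for the moment, N m; "grip_width": finger opening in m; "grip_force": force on a finger pad.
Only numpy, scipy, OpenCV 4.12 (cv2) and the standard library are available. Lean on these libraries where they do the work, as an engineer would, in place of code of your own. Each camera call takes 0.05 s, during which the arm holds its last target. There are 200 camera calls.

## Task

The pupa plate with the yellow tab is due for its check: lift the black cover flap of the dark box until it stands open and leave it open, then draw the yellow-tabbed plate up out of its slot. Keep it upright and hold it up a few centimetres in front of the middle of the lit viewing panel, one broad face square to the light, without bumping the panel. Finish still holding it there steadily, with the grey-tabbed plate left in the box and everything else on the table left where it is.

Things in the scene. Friction and masses are not known exactly. Their poses are not given: they have to be found in the camera images.
- dark_box: olive plastic box under a black cover flap, fixed; 150 mm (its x) by 170 mm (its y) by 120 mm high, walls 5 mm; origin under its centre, -x side (white label) to the robot. Inside, a rack 56 mm high has two 18 mm slots along the box's y, at box x = -35 and +10 mm; a plate stands in each (which is which varies), tabs mid-width. Above the rack it is free for 80 mm either side of the middle
- flap (a joint): angle of the cover flap, rad: 0 shut, 1.57 upright, 1.9 at its stop, leaning away from the robot. The hinge is stiff (about 0.14 N m), so the flap stays about where it is left. It may start up to 0.12 ajar. The flap weighs 120 g, is 6 mm thick and covers the whole box
- flap_hinge (a point): middle of the flap's hinge line on the box's rear top edge, 75 mm behind the box's centre, 120 mm up; the hinge runs along the box's y. Fixed
- flap_tongue (a point): grip point on the flap's white pull tongue, which sticks out 40 mm, level, from the middle of the flap's front edge; tongue 30 mm wide (box's y), 6 mm thick; the point is 28 mm beyond the edge, 178 mm from the hinge, 123 mm up when shut. Gripped from above by its two side edges, the tongue can turn between the fingers as the flap swings
- yellow_plate_tab (a point): grip point on the wanted plate's yellow pull tab: 98 mm above the table while in the box, on the tab's centre line, 22 mm above the plate's top edge, 16 mm below the tab's top. The tab is 32 mm wide (plate's y), 12 mm thick (plate's x), 38 mm high
- yellow_plate_centre (a point): middle of the wanted plate, 57 mm below its tab point. Cream plate with brown pupae in round cells on both faces, 110 mm wide (its y), 70 mm high (its z), 14 mm thick (its x, square to the broad faces), 80 to 180 g; in the box its axes are parallel to the box's
- yellow_plate: the wanted plate, with the yellow tab; origin in the middle of its underside, 35 mm below its centre, 6 mm above the table while in the box
- grey_plate: the other plate, the same but with a grey tab; origin in the middle of its underside; it stays in its slot
- light_panel: viewing light panel on a foot, fixed: aluminium frame 240 mm wide, 18 mm thick, from 70 to 230 mm above the table; foot 180 mm wide, 12 mm high, from 40 mm in front of the lit face to 80 mm behind it; origin on the table below the lit face, light shines along its -x
- panel_face (a point): middle of the lit white face (220 by 140 mm), 150 mm above the table; axes: light shines along -x, y along the panel's width, z up
- cup_a: clear lidded rearing cup, 82 mm across, 48 high, with a black beetle on a white pad; bystander
- cup_b: another such cup; bystander
- cup_c: another such cup; bystander
- tweezers: steel tweezers lying flat, 130 mm long along their own x, 16 wide, 8 high; bystander
- jelly_jar: amber jar with an orange cap, 58 mm across, 65 high; bystander
- sprayer: frosted spray bottle with a green head, 62 mm across, 190 high; bystander
Not all that is in view belongs to the job. Leave any red look-alike of the light_panel alone.

How it is judged:
By the outcome, as a careful person would: the job done as asked, in the order asked, and still so for the second after the job is handed in, while the arm keeps its last pose, push and grip.
It also fails if it takes over 51 s, if anything falls off the work surface, if the arm or the gripper's body presses on something with over 40 N, if the wrist force passes 120 N, or if a joint passes its speed limit or range.

## Working session

There is one attempt and no reset: what is moved stays moved. The work goes in short steps, Python scripts to look and compute and a tool call to move; the robot and the scene stay as the last step left them, time stands still between calls to the robot, and variables do not carry over. Pictures are saved under pics/ and viewed, at most 10 in all, crops included, and the job is handed in when it is done.

Besides the shell and the picture viewer there is one more tool, called after "Emit:" as name(argument=value, ...), one argument or row to a line, values as JSON. send_rows: Moves the arm, as the interface text tells. Its arguments: {"type":"object","properties":{"moves":{"type":"array"},"grip_force":{"type":"number"}},"required":["moves"]}

```bash
mkdir -p pics; ls; cat > h.py <<'E'
import numpy as np, cv2, pickle
from station import bot, get_image, job
from scipy.spatial.transform import Rotation as R
def snap(n, save):
    im=get_image(n); cv2.imwrite('pics/'+save+'.png', im['pixels'][:,:,::-1]); pickle.dump(im,open('pics/'+n+'.pkl','wb')); return im
def load(n): return pickle.load(open('pics/'+n+'.pkl','rb'))
def K(im):
    f=im['pixels'].shape[0]/2/np.tan(np.radians(im['fov_y'])/2)
    return np.array([[f,0,im['cx']],[0,f,im['cy']],[0,0,1.]])
def proj(im,P):
    T=np.array(im['camera_from_world']); 
    return cv2.projectPoints(np.atleast_2d(np.array(P,float)),cv2.Rodrigues(T[:3,:3])[0],T[:3,3],K(im),np.array(im['dist_coeffs'],float))[0][:,0]
def onz(im,uv,z):
    T=np.array(im['camera_from_world']); n=cv2.undistortPoints(np.array(uv,float).reshape(-1,1,2),K(im),np.array(im['dist_coeffs'],float))[:,0]
    d=np.c_[n,np.ones(len(n))]@T[:3,:3]; c=-T[:3,:3].T@T[:3,3]
    return c+d*((z-c[2])/d[:,2])[:,None]
def tool(p,q=None):
    "world goal TCP -> travel cm, angular"
    s=bot.read_state(); r=R.from_quat(np.roll(s['ee_rot'],-1)); 
    t=r.inv().apply(np.array(p)-s['ee_pos'])*100
    return t,(None if q is None else (r.inv()*q).as_rotvec())
E
python3 - <<'E'
from h import *
for n in('scene','top'):
    im=snap(n,n+'0'); T=np.array(im['camera_from_world']); print(n,im['fov_y'],-T[:3,:3].T@T[:3,3],T[2,:3])
print(bot.read_state(),bot.pinch_z)
E
```

```text
pics
scene 43.06323796073613 [ 1.1639746  -0.56473788  1.21470657] [-0.50453637  0.370643   -0.77978639]
top 48.941103029908085 [ 0.35557608 -0.04597843  1.20833445] [ 0.10572085  0.01843861 -0.99422488]
{'time_s': 0.1, 'qpos': array([ 1.53759575e+00,  3.85475500e-01,  6.75186319e-03, -4.18493382e-04,
       -1.19398308e+00, -2.58595357e-01]), 'qvel': array([-0.00038872, -0.00266051,  0.00184212,  0.00160706, -0.00106856,
       -0.00070755]), 'effort': array([-3.84152036e-04, -3.93318629e+01,  1.88930243e+01,  4.19799685e+00,
       -2.57441206e-03,  4.17879150e-06]), 'ee_pos': array([0.17963628, 0.59808562, 0.23033176]), 'ee_rot': array([ 9.71007781e-04,  9.89364064e-01, -1.45457207e-01, -8.58386979e-05]), 'ft_force': array([ 0.14642625, -0.49568717,  0.17613388]), 'wrist_torque': array([ 0.00601577, -0.05098082,  0.00375903]), 'grip_force': 0.0, 'grip_width': 0.08540491505777448} 0.0187
```

View pics/scene0.png

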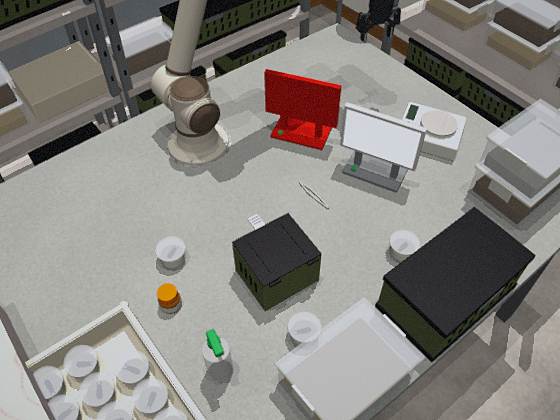

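View pics/top0.png

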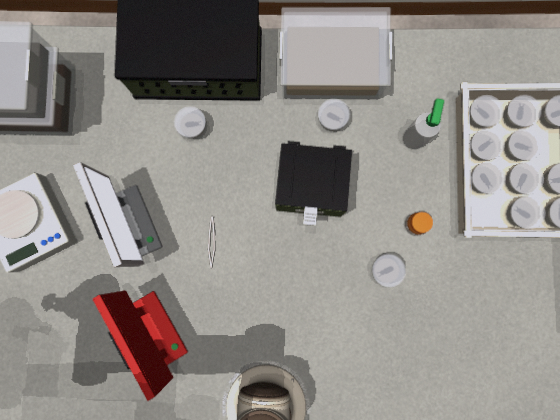

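The two views show the box (top ≈ (314,180), tongue at (310,215)), the white panel (top ≈ (110,215)) with its foot towards the box side, red look-alike at (140,340), tweezers at (212,242). Zooming in for corners.

```bash
python3 - <<'E'
from h import *
t=load('top'); s=load('scene')
def crop(im,x,y,w,h,k):
    c=cv2.resize(im['pixels'][y:y+h,x:x+w,::-1],None,fx=k,fy=k,interpolation=cv2.INTER_CUBIC)
    for i in range(0,w,10): cv2.putText(c,str(x+i),(i*k,8),0,.3,(0,0,255)); cv2.line(c,(i*k,10),(i*k,16),(0,0,255))
    for j in range(0,h,10): cv2.putText(c,str(y+j),(0,j*k+3),0,.3,(255,0,255)); 
    return c
A=crop(t,265,130,100,100,4);B=crop(t,65,155,100,118,4)[:, :400]
C=crop(s,225,205,100,100,4);D=crop(s,335,95,100,100,4)
o=np.zeros((600,800,3),np.uint8)
o=np.vstack([np.hstack([A,B[:400]]),np.hstack([C,D])])
cv2.imwrite('pics/c1.png',np.hstack([A,B[:400]]));cv2.imwrite('pics/c2.png',np.hstack([C,D]))
print(t['pixels'][:,:,0].shape,t['dist_coeffs'],s['dist_coeffs'])
E
```

```text
(420, 560) [0.04472493 0.         0.         0.         0.        ] [-0.13186608  0.          0.          0.          0.        ]
```

View pics/c1.png

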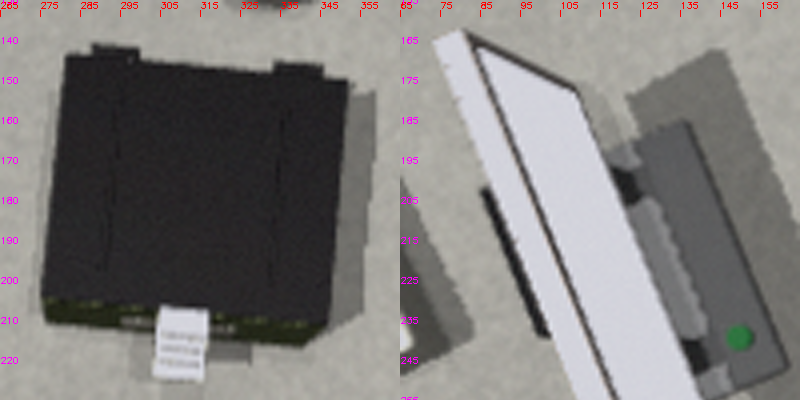

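View pics/c2.png

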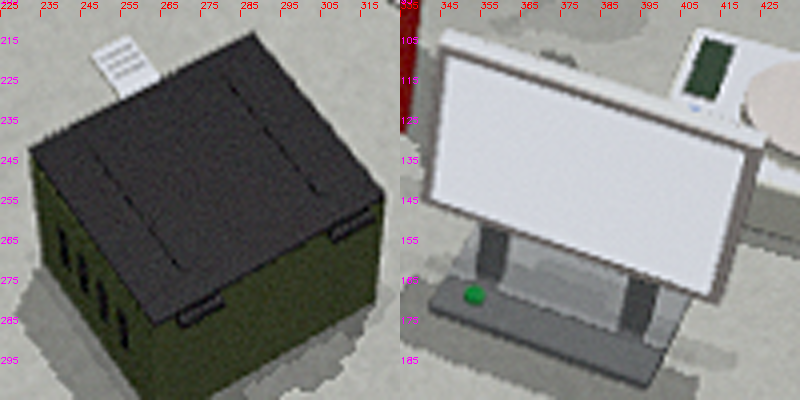

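```bash
cat > fit.py <<'E'
from h import *
from scipy.optimize import least_squares as LS
t=load('top'); s=load('scene')
def Tf(p,P): c,sn=np.cos(p[2]),np.sin(p[2]); P=np.array(P,float); return np.c_[p[0]+c*P[:,0]-sn*P[:,1],p[1]+sn*P[:,0]+c*P[:,1],P[:,2]]
def flapP(a):
    L=[];
    for (d,y) in [(0,.085),(0,-.085),(.15,-.085),(.15,.085),(.19,.015),(.19,-.015)]:
        h=.006 if 1 else 0
        L.append([.075-d*np.cos(a)+h*np.sin(a), y, .12+d*np.sin(a)+h*np.cos(a)])
    return L
bt=[(281,143.5),(352,150),(347,210.5),(275.5,204),(303,224.5),(316,225.5)]
bs=[(321,253),(263,286),(233,242),(288,213),(258,214),(248,218)]
f=lambda p:np.r_[(proj(t,Tf(p,flapP(p[3])))-bt).ravel(),(proj(s,Tf(p,flapP(p[3])))-bs).ravel()]
if __name__=='__main__':
    r=LS(f,[.55,-.1,0,.05],loss='soft_l1'); print('box',r.x,np.round(r.fun,1) if 0 else np.round(f(r.x),1))
    PP=[(0,.12,.23),(0,-.12,.23),(0,-.12,.07),(0,.12,.07)]; F=[(-.04,.09,.012),(-.04,-.09,.012)]
    ps=[(345,107),(424,132),(414.5,170),(341,144)]; pt=[(119,264),(82.5,163),(108.7,177.5),(140,264),(162,247),(137.5,185.5)]
    g=lambda p:np.r_[(proj(s,Tf(p,PP))-ps).ravel(),(proj(t,Tf(p,PP+F))-pt).ravel()]
    r2=LS(g,[.4,.35,2.],loss='soft_l1'); print('panel',r2.x,np.round(g(r2.x),1))
    np.save('fit.npy',np.r_[r.x,r2.x])
    for n,uv,z in [('tweez',[(212,217),(212,266)],.005),('cupc',[(389,270)],.048),('cup',[(334,115),(191,122)],.048),('jelly',[(422,222)],.065),('spray',[(432,118)],.18)]: print(n,onz(t,uv,z).round(3).tolist())
    a=r.x
    print('tongue',Tf(a,[[.075-.178*np.cos(a[3]),0,.12+.003+.178*np.sin(a[3])]]),'hinge',Tf(a,[[.075,0,.12]]),'tabs',Tf(a,[[-.035,0,.098],[.01,0,.098]]))
E
python3 fit.py
```

```text
box [ 0.56243921 -0.10914999 -0.08515025  0.00908412] [-0.3 -1.5 -0.3 -1.4 -0.6  0.2 -1.1 -0.3 -0.6 -1.1 -0.9 -0.8 -0.4 -0.4
 -0.8 -0.5 -2.7 -0.2 -1.3 -0.5 -2.2  0.  -2.   1. ]
panel [0.45939556 0.35173262 1.97011586] [-1.5 -3.7 -0.2 -0.5 -1.6  1.5 -2.  -0.2 -0.   0.3 -1.7 -2.4  0.5 -2.7
  2.4  0.1 -2.1  0.4 -1.6 -1.7]
tweez [[0.474, 0.148, 0.005], [0.346, 0.145, 0.005]]
cupc [[0.343, -0.303, 0.048]]
cup [[0.737, -0.166, 0.048], [0.715, 0.203, 0.048]]
jelly [[0.462, -0.381, 0.065]]
spray [[0.688, -0.373, 0.18]]
tongue [[ 0.45981971 -0.10039073  0.12461695]] hinge [[ 0.63716748 -0.11552854  0.12      ]] tabs [[ 0.52756602 -0.10617333  0.098     ]
 [ 0.57240298 -0.11000046  0.098     ]]
```

```bash
cat >> h.py <<'E'
def down(yaw): return R.from_euler('z',yaw)*R.from_quat([1,0,0,0])
def show(pts,st=None):
    "pts: list of (x,y,z,yaw); prints travel cm/angular relative to the current pose"
    s=bot.read_state(); r=R.from_quat(np.roll(s['ee_rot'],-1))
    for p in pts:
        print(np.round(r.inv().apply(np.array(p[:3])-s['ee_pos'])*100,1).tolist(), np.round((r.inv()*down(p[3])).as_rotvec(),3).tolist())
E
python3 - <<'E'
from h import *
show([(.18,.6,.40,-.292),(.46,-.1,.40,-.085),(.46,-.1,.16,-.085),(.46,-.1,.104,-.085)])
E
```

```text
[-0.0, -0.2, -17.0] [0.002, -0.0, 0.0]
[46.9, 58.8, -16.8] [0.002, 0.0, -0.207]
[46.9, 58.8, 7.2] [0.002, 0.0, -0.207]
[46.9, 58.8, 12.8] [0.002, 0.0, -0.207]
```

Emit:
send_rows(
  moves=[
    {"hand": 8.5,"travel": [0,0,-4],"angular": [0,0,0]},
    {"hand": 8.5,"travel": [0,0,-8],"angular": [0,0,0]},
    {"hand": 8.5,"travel": [0,0,-12],"angular": [0,0,0]},
    {"hand": 8.5,"travel": [0,0,-17],"angular": [0,0,0]},
    {"hand": 8.5,"travel": [0,0,-17],"angular": [0,0,0]},
    {"hand": 8.5,"travel": [3,3.7,-17],"angular": [0,0,0]},
    {"hand": 8.5,"travel": [5.5,7,-17],"angular": [0,0,0]},
    {"hand": 8.5,"travel": [8,10,-17],"angular": [0,0,0]},
  ],
)

```text
time_s: 0.77
ee_pos: [0.2263, 0.4814, 0.4001]
ee_rot: [0.001, 0.989, -0.145, -0.0]
ft_force: [1.4, 0.7, 0.5]
grip_width: 0.0851
grip_force: 0.0
```

Emit:
send_rows(
  moves=[
    {"hand": 8.5,"travel": [2.5,3.2,0],"angular": [0,0,0]},
    {"hand": 8.5,"travel": [5,6.3,0],"angular": [0,0,-0.03]},
    {"hand": 8.5,"travel": [7.5,9.4,0],"angular": [0,0,-0.06]},
    {"hand": 8.5,"travel": [10,12.5,0],"angular": [0,0,-0.09]},
    {"hand": 8.5,"travel": [12.5,15.6,0],"angular": [0,0,-0.12]},
    {"hand": 8.5,"travel": [15,18.8,0],"angular": [0,0,-0.15]},
    {"hand": 8.5,"travel": [17.5,22,0],"angular": [0,0,-0.18]},
    {"hand": 8.5,"travel": [20,25,0],"angular": [0,0,-0.2]},
  ],
)

```text
time_s: 1.43
ee_pos: [0.3458, 0.1834, 0.4012]
ee_rot: [-0.0, 0.999, -0.045, 0.0]
ft_force: [0.8, 0.3, -0.0]
grip_width: 0.0849
grip_force: 0.0
```

Emit:
send_rows(
  moves=[
    {"hand": 8.5,"travel": [2.5,3,0],"angular": [0,0,0]},
    {"hand": 8.5,"travel": [5,6,0],"angular": [0,0,0]},
    {"hand": 8.5,"travel": [7.5,9,0],"angular": [0,0,0]},
    {"hand": 8.5,"travel": [10,12,0],"angular": [0,0,0]},
    {"hand": 8.5,"travel": [11,14,0],"angular": [0,0,0]},
    {"hand": 8.5,"travel": [11,14,0],"angular": [0,0,0]},
    {"hand": 8.5,"travel": [11,14,0],"angular": [0,0,0]},
  ],
)

```text
time_s: 2.02
ee_pos: [0.4428, 0.0352, 0.4005]
ee_rot: [0.0, 0.999, -0.047, -0.001]
ft_force: [-0.3, 0.5, -0.7]
grip_width: 0.085
grip_force: 0.0
```

```bash
python3 - <<'E'
from h import *
show([(.46,-.1,.40,-.085),(.46,-.1,.16,-.085),(.46,-.1,.104,-.085)])
print(bot.read_state())
E
```

```text
[3.0, 13.3, 0.1] [0.0, 0.002, -0.01]
[3.0, 13.3, 24.1] [0.0, 0.002, -0.01]
[3.0, 13.3, 29.7] [0.0, 0.002, -0.01]
{'time_s': 2.0167, 'qpos': array([ 4.47003945e-01, -1.04903962e-02, -7.49942712e-02, -4.54714942e-04,
       -1.50785139e+00,  1.02895286e+00]), 'qvel': array([ 0.04599224, -0.01606908, -0.00457452, -0.00262531, -0.00106888,
       -0.00529974]), 'effort': array([-7.74402637e-01, -1.92731684e+01,  2.03229368e+01,  4.56354886e+00,
       -5.16014188e-04,  3.97247239e-02]), 'ee_pos': array([0.44281683, 0.03520912, 0.40050793]), 'ee_rot': array([ 1.70153970e-04,  9.98874878e-01, -4.74164396e-02, -7.93789913e-04]), 'ft_force': array([-0.31735964,  0.53367217, -0.7107052 ]), 'wrist_torque': array([-0.03886321,  0.03468756, -0.05410569]), 'grip_force': 0.0, 'grip_width': 0.08496106555334024}
```

Emit:
send_rows(
  moves=[
    {"hand": 8.5,"travel": [0.8,3.3,0],"angular": [0,0,-0.01]},
    {"hand": 8.5,"travel": [1.6,6.6,0],"angular": [0,0,-0.01]},
    {"hand": 8.5,"travel": [2.4,10,2],"angular": [0,0,-0.01]},
    {"hand": 8.5,"travel": [3,13.3,5],"angular": [0,0,-0.01]},
    {"hand": 8.5,"travel": [3,13.3,9],"angular": [0,0,-0.01]},
    {"hand": 8.5,"travel": [3,13.3,13],"angular": [0,0,-0.01]},
    {"hand": 8.5,"travel": [3,13.3,17],"angular": [0,0,-0.01]},
    {"hand": 8.5,"travel": [3,13.3,21],"angular": [0,0,-0.01]},
  ],
)

```text
time_s: 2.68
ee_pos: [0.4599, -0.0981, 0.1899]
ee_rot: [-0.0, 0.999, -0.04, 0.001]
ft_force: [1.2, 0.1, -0.7]
grip_width: 0.0852
grip_force: 0.0
```

```bash
python3 - <<'E'
from h import *
show([(.46,-.1,.16,-.085),(.46,-.1,.104,-.085)])
t=snap('top','top1');s=snap('scene','scene1')
b=np.load('fit.npy')
def crop(im,x,y,w,h,k): return cv2.resize(im['pixels'][y:y+h,x:x+w,::-1],None,fx=k,fy=k,interpolation=cv2.INTER_CUBIC)
cv2.imwrite('pics/c3.png',np.hstack([crop(t,265,130,100,100,4),crop(s,225,160,100,100,4)]))
E
```

```text
[0.0, 0.2, 3.0] [-0.001, -0.001, 0.004]
[0.0, 0.2, 8.6] [-0.001, -0.001, 0.004]
```

View pics/c3.png

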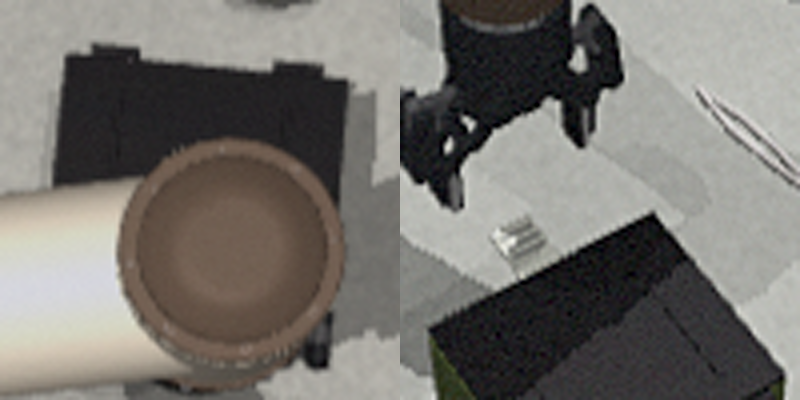

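The gripper straddles the tongue, which sits at about (252,220) in the scene view, below fingertips at (238,211) and (271,197). Descending and closing.

Emit:
send_rows(
  moves=[
    {"hand": 8.5,"travel": [0,0,3],"angular": [0,0,0]},
    {"hand": 8.5,"travel": [0,0.1,6],"angular": [0,0,0]},
    {"hand": 8.5,"travel": [0,0.1,8.7],"angular": [0,0,0]},
    {"hand": 8.5,"travel": [0,0.1,8.7],"angular": [0,0,0]},
    {"hand": 2.0,"travel": [0,0.1,8.7],"angular": [0,0,0]},
    {"hand": 2.0,"travel": [0,0.1,8.7],"angular": [0,0,0]},
    {"hand": 2.0,"travel": [0,0.1,8.7],"angular": [0,0,0]},
    {"hand": 2.0,"travel": [0,0.1,8.7],"angular": [0,0,0]},
  ],
  grip_force=30,
)

```text
time_s: 3.45
ee_pos: [0.4618, -0.0998, 0.1065]
ee_rot: [-0.0, 0.999, -0.041, 0.002]
ft_force: [0.3, -0.1, 0.0]
grip_width: 0.038
grip_force: 0.0
```

Emit:
send_rows(
  moves=[
    {"hand": 2.0,"travel": [0,0,0],"angular": [0,0,0]},
    {"hand": 2.0,"travel": [0,0,0],"angular": [0,0,0]},
    {"hand": 2.0,"travel": [0,0,0],"angular": [0,0,0]},
    {"hand": 2.0,"travel": [0,0,0],"angular": [0,0,0]},
  ],
)

```text
time_s: 3.78
ee_pos: [0.4613, -0.1002, 0.1049]
ee_rot: [0.0, 0.999, -0.041, 0.001]
ft_force: [2.2, -3.2, 1.1]
grip_width: 0.029
grip_force: 30.9
```

```bash
python3 - <<'E'
from h import *
b=np.load('fit.npy'); s=bot.read_state(); print(s['ee_pos'],s['grip_width'])
c=np.cos(b[2]);sn=np.sin(b[2]); d=.178; a0=.01
for a in np.arange(.1,1.72,.1).tolist()+[1.72]:
    dx=d*(np.cos(a0)-np.cos(a))-.003*(0) + .003*(np.sin(a)-np.sin(a0)); dz=d*(np.sin(a)-np.sin(a0))+.003*(np.cos(a)-1)
    print(round(a,2),round(dx*100,1),round(-dz*100,1))
E
```

```text
[ 0.46130894 -0.10018894  0.10492317] 0.029029793381347698
0.1 0.1 -1.6
0.2 0.4 -3.4
0.3 0.9 -5.1
0.4 1.5 -6.7
0.5 2.3 -8.3
0.6 3.3 -9.8
0.7 4.4 -11.2
0.8 5.6 -12.5
0.9 7.0 -13.7
1.0 8.4 -14.7
1.1 10.0 -15.5
1.2 11.6 -16.2
1.3 13.3 -16.8
1.4 15.1 -17.1
1.5 16.8 -17.3
1.6 18.6 -17.3
1.7 20.4 -17.1
1.72 20.7 -17.1
```

Emit:
send_rows(
  moves=[
    {"hand": 2.0,"travel": [0.1,0,-1.6],"angular": [0,0,0]},
    {"hand": 2.0,"travel": [0.4,0,-3.4],"angular": [0,0,0]},
    {"hand": 2.0,"travel": [0.9,0,-5.1],"angular": [0,0,0]},
    {"hand": 2.0,"travel": [1.5,0,-6.7],"angular": [0,0,0]},
    {"hand": 2.0,"travel": [2.3,0,-8.3],"angular": [0,0,0]},
    {"hand": 2.0,"travel": [3.3,0,-9.8],"angular": [0,0,0]},
    {"hand": 2.0,"travel": [3.3,0,-9.8],"angular": [0,0,0]},
    {"hand": 2.0,"travel": [3.3,0,-9.8],"angular": [0,0,0]},
  ],
)

```text
time_s: 4.45
ee_pos: [0.4925, -0.1028, 0.2019]
ee_rot: [-0.0, 0.999, -0.041, -0.001]
ft_force: [-2.3, -1.8, 1.1]
grip_width: 0.0293
grip_force: 32.9
```

```bash
python3 - <<'E'
from h import *
s=bot.read_state(); print(s['ee_pos'],s['grip_width'])
t=snap('top','top2');s=snap('scene','scene2')
def crop(im,x,y,w,h,k): return cv2.resize(im['pixels'][y:y+h,x:x+w,::-1],None,fx=k,fy=k,interpolation=cv2.INTER_CUBIC)
cv2.imwrite('pics/c4.png',np.hstack([crop(t,265,130,100,100,4),crop(s,225,160,100,100,4)]))
E
```

```text
[ 0.49253104 -0.10284959  0.20191553] 0.029321615975909862
```

View pics/c4.png

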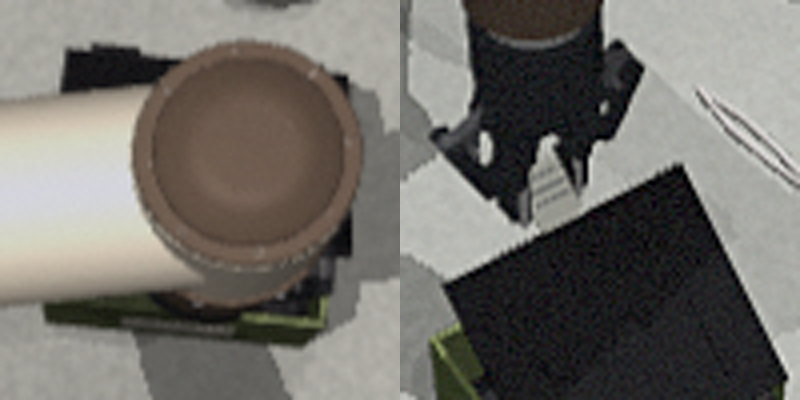

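The flap is rising with the gripper: the tongue is held at about (362,205) in scene pixels, and the box is opening. Continuing the arc.

Emit:
send_rows(
  moves=[
    {"hand": 2.0,"travel": [1.1,0,-1.4],"angular": [0,0,0]},
    {"hand": 2.0,"travel": [2.3,0,-2.7],"angular": [0,0,0]},
    {"hand": 2.0,"travel": [3.7,0,-3.9],"angular": [0,0,0]},
    {"hand": 2.0,"travel": [5.1,0,-4.9],"angular": [0,0,0]},
    {"hand": 2.0,"travel": [6.7,0,-5.7],"angular": [0,0,0]},
    {"hand": 2.0,"travel": [8.3,0,-6.4],"angular": [0,0,0]},
    {"hand": 2.0,"travel": [10,0,-7.0],"angular": [0,0,0]},
    {"hand": 2.0,"travel": [11.8,0,-7.3],"angular": [0,0,0]},
  ],
)

```text
time_s: 5.22
ee_pos: [0.6087, -0.1127, 0.2736]
ee_rot: [0.0, 0.999, -0.041, -0.004]
ft_force: [-3.0, -1.3, -0.5]
grip_width: 0.0293
grip_force: 33.4
```

Emit:
send_rows(
  moves=[
    {"hand": 2.0,"travel": [1.7,0,-0.2],"angular": [0,0,0]},
    {"hand": 2.0,"travel": [3.5,0,-0.2],"angular": [0,0,0]},
    {"hand": 2.0,"travel": [5.3,0,0],"angular": [0,0,0]},
    {"hand": 2.0,"travel": [5.7,0,0.05],"angular": [0,0,0]},
    {"hand": 2.0,"travel": [5.7,0,0.05],"angular": [0,0,0]},
    {"hand": 2.0,"travel": [5.7,0,0.05],"angular": [0,0,0]},
  ],
)

```text
time_s: 5.72
ee_pos: [0.6664, -0.1175, 0.2729]
ee_rot: [0.0, 0.999, -0.041, -0.002]
ft_force: [-0.8, -4.4, -5.2]
grip_width: 0.0291
grip_force: 33.2
```

Emit:
send_rows(
  moves=[
    {"hand": 6.0,"travel": [0,0,0],"angular": [0,0,0]},
    {"hand": 6.0,"travel": [0,0,0],"angular": [0,0,0]},
    {"hand": 6.0,"travel": [0,0,0],"angular": [0,0,0]},
    {"hand": 6.0,"travel": [0,0,0],"angular": [0,0,0]},
    {"hand": 6.0,"travel": [0,0,-3],"angular": [0,0,0]},
    {"hand": 6.0,"travel": [0,0,-6],"angular": [0,0,0]},
    {"hand": 6.0,"travel": [-4,0,-7],"angular": [0,0,0]},
    {"hand": 8.5,"travel": [-8,0,-7],"angular": [0,0,0]},
  ],
)

```text
time_s: 6.38
ee_pos: [0.59, -0.1101, 0.347]
ee_rot: [0.0, 0.999, -0.041, 0.003]
ft_force: [0.3, 0.5, 1.1]
grip_width: 0.0705
grip_force: 0.0
```

Emit:
send_rows(
  moves=[
    {"hand": 8.5,"travel": [-4,0,0],"angular": [0,0,0]},
    {"hand": 8.5,"travel": [-8,0,0],"angular": [0,0,0]},
    {"hand": 8.5,"travel": [-12,0,0],"angular": [0,0,0]},
    {"hand": 8.5,"travel": [-12,0,0],"angular": [0,0,0]},
    {"hand": 8.5,"travel": [-12,0,0],"angular": [0,0,0]},
  ],
)

```text
time_s: 6.8
ee_pos: [0.4667, -0.1005, 0.3467]
ee_rot: [-0.0, 0.999, -0.04, 0.002]
ft_force: [1.2, 0.1, 0.1]
grip_width: 0.0849
grip_force: 0.0
```

```bash
python3 - <<'E'
from h import *
print(bot.read_state()['ee_pos'])
t=snap('top','top3');s=snap('scene','scene3')
def crop(im,x,y,w,h,k): return cv2.resize(im['pixels'][y:y+h,x:x+w,::-1],None,fx=k,fy=k,interpolation=cv2.INTER_CUBIC)
cv2.imwrite('pics/c5.png',np.hstack([crop(t,265,120,100,130,4),crop(s,220,160,100,130,4)]))
E
```

```text
[ 0.46669975 -0.10045871  0.34666523]
```

View pics/c5.png

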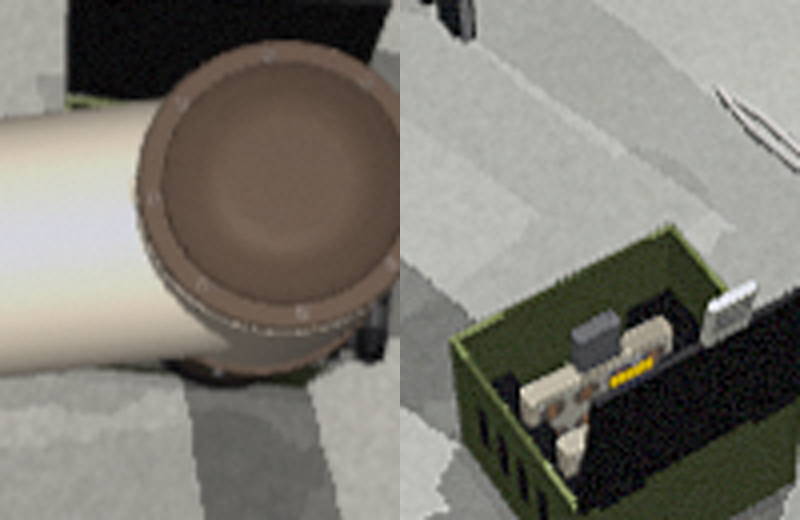

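Flap stands open; grey tab at scene ≈ (269,244) in the front slot, yellow at ≈ (278,253) in the rear slot. Checking against the box fit.

```bash
python3 - <<'E'
from h import *
from fit import Tf
b=np.load('fit.npy');s=load('scene');p=s['pixels'].astype(int)
m=(p[...,0]>150)&(p[...,2]<80)&(p[...,1]>110); m[:230]=0;m[270:]=0;m[:,:260]=0;m[:,300:]=0
ys,xs=np.nonzero(m);print('yellow px',sorted(set(zip(ys.tolist(),xs.tolist()))))
for x0 in(-.035,.01):
    print(x0,proj(s,Tf(b,[[x0+i,j,.114] for i in(-.006,.006) for j in(-.016,.016)])).round(1).tolist())
P=Tf(b,[[.01,0,.098]])[0]; print(P)
print('tongue tip z', proj(s,[[.66,-.117,.29]]))
show([(P[0],P[1],z,b[2]) for z in(.35,.2,.12,.0795)])
E
```

```text
yellow px [(249, 282), (250, 280), (250, 281), (250, 282), (251, 279), (251, 280), (251, 281), (251, 282), (252, 277), (252, 278), (252, 279), (252, 280), (253, 275), (253, 276), (253, 277), (253, 278), (253, 279), (254, 273), (254, 274), (254, 275), (254, 276), (254, 277), (255, 273), (255, 274), (255, 275), (256, 273)]
-0.035 [[261.0, 241.8], [271.6, 236.2], [263.5, 245.0], [274.2, 239.3]]
0.01 [[270.6, 254.1], [281.3, 248.3], [273.2, 257.5], [284.0, 251.6]]
[ 0.57240298 -0.11000046  0.098     ]
tongue tip z [[299.40889336 235.0065386 ]]
[10.4, 0.1, -0.4] [-0.001, -0.003, 0.004]
[10.3, 0.1, 14.6] [-0.001, -0.003, 0.004]
[10.3, 0.1, 22.6] [-0.001, -0.003, 0.004]
[10.3, 0.1, 26.7] [-0.001, -0.003, 0.004]
```

Emit:
send_rows(
  moves=[
    {"hand": 8.5,"travel": [3,0,0],"angular": [0,0,0]},
    {"hand": 8.5,"travel": [6,0,0],"angular": [0,0,0]},
    {"hand": 8.5,"travel": [9,0,1],"angular": [0,0,0]},
    {"hand": 8.5,"travel": [10.3,0.1,4],"angular": [0,0,0]},
    {"hand": 8.5,"travel": [10.3,0.1,8],"angular": [0,0,0]},
    {"hand": 8.5,"travel": [10.3,0.1,12],"angular": [0,0,0]},
    {"hand": 8.5,"travel": [10.3,0.1,15],"angular": [0,0,0]},
    {"hand": 8.5,"travel": [10.3,0.1,18],"angular": [0,0,0]},
  ],
)

```text
time_s: 7.57
ee_pos: [0.5719, -0.1101, 0.1615]
ee_rot: [0.0, 0.999, -0.041, -0.001]
ft_force: [0.4, 0.6, -0.5]
grip_width: 0.0853
grip_force: 0.0
```

Emit:
send_rows(
  moves=[
    {"hand": 8.5,"travel": [0,0,2],"angular": [0,0,0]},
    {"hand": 8.5,"travel": [0,0,4],"angular": [0,0,0]},
    {"hand": 8.5,"travel": [0,0,6],"angular": [0,0,0]},
    {"hand": 8.5,"travel": [0,0,8],"angular": [0,0,0]},
    {"hand": 8.5,"travel": [0,0,8.5],"angular": [0,0,0]},
    {"hand": 8.5,"travel": [0,0,8.5],"angular": [0,0,0]},
  ],
)

```text
time_s: 8.07
ee_pos: [0.5708, -0.1102, 0.0772]
ee_rot: [0.0, 0.999, -0.041, -0.002]
ft_force: [0.2, 1.5, -0.3]
grip_width: 0.0848
grip_force: 0.0
```

```bash
python3 - <<'E'
from h import *
s=bot.read_state(); print(s['ee_pos'],s['ft_force']); show([(.5724,-.11,.081,-.085)])
E
```

```text
[ 0.57075827 -0.11015084  0.07717015] [ 0.19168914  1.50932094 -0.28318411]
[0.2, -0.0, -0.4] [0.001, 0.005, 0.003]
```

Raise slightly, then close.

Emit:
send_rows(
  moves=[
    {"hand": 8.5,"travel": [0.1,0,-0.5],"angular": [0,0,0]},
    {"hand": 2.0,"travel": [0.1,0,-0.5],"angular": [0,0,0]},
    {"hand": 2.0,"travel": [0.1,0,-0.5],"angular": [0,0,0]},
    {"hand": 2.0,"travel": [0.1,0,-0.5],"angular": [0,0,0]},
    {"hand": 2.0,"travel": [0.1,0,-0.5],"angular": [0,0,0]},
    {"hand": 2.0,"travel": [0.1,0,-0.5],"angular": [0,0,0]},
    {"hand": 2.0,"travel": [0.1,0,-0.5],"angular": [0,0,0]},
    {"hand": 2.0,"travel": [0.1,0,-0.5],"angular": [0,0,0]},
  ],
  grip_force=60,
)

```text
time_s: 8.73
ee_pos: [0.5724, -0.11, 0.0857]
ee_rot: [0.0, 0.999, -0.041, 0.001]
ft_force: [-0.2, 2.0, 4.9]
grip_width: 0.0306
grip_force: 59.8
```

Emit:
send_rows(
  moves=[
    {"hand": 2.0,"travel": [0,0,0],"angular": [0,0,0]},
    {"hand": 2.0,"travel": [0,0,0],"angular": [0,0,0]},
    {"hand": 2.0,"travel": [0,0,-1],"angular": [0,0,0]},
    {"hand": 2.0,"travel": [0,0,-2],"angular": [0,0,0]},
    {"hand": 2.0,"travel": [0,0,-3.5],"angular": [0,0,0]},
    {"hand": 2.0,"travel": [0,0,-5],"angular": [0,0,0]},
    {"hand": 2.0,"travel": [0,0,-5],"angular": [0,0,0]},
  ],
)

```text
time_s: 9.32
ee_pos: [0.5738, -0.1104, 0.1383]
ee_rot: [0.0, 0.999, -0.041, 0.003]
ft_force: [0.5, -0.5, 0.3]
grip_width: 0.031
grip_force: 59.7
```

Emit:
send_rows(
  moves=[
    {"hand": 2.0,"travel": [0,0,-1.5],"angular": [0,0,0]},
    {"hand": 2.0,"travel": [0,0,-3.5],"angular": [0,0,0]},
    {"hand": 2.0,"travel": [0,0,-5.5],"angular": [0,0,0]},
    {"hand": 2.0,"travel": [0,0,-7.5],"angular": [0,0,0]},
    {"hand": 2.0,"travel": [0,0,-9.5],"angular": [0,0,0]},
    {"hand": 2.0,"travel": [0,0,-11],"angular": [0,0,0]},
    {"hand": 2.0,"travel": [0,0,-12],"angular": [0,0,0]},
    {"hand": 2.0,"travel": [0,0,-12],"angular": [0,0,0]},
  ],
)

```text
time_s: 9.98
ee_pos: [0.5727, -0.1103, 0.2567]
ee_rot: [-0.0, 0.999, -0.041, 0.002]
ft_force: [-0.5, -0.5, -0.9]
grip_width: 0.0309
grip_force: 59.7
```

```bash
python3 - <<'E'
from h import *
from fit import Tf,LS
b=np.load('fit.npy')
def quad(n,box):
    im=cv2.imread(f'pics/{n}0.png').astype(int);x,y,w,h=box
    m=np.zeros(im.shape[:2],np.uint8); c=im[y:y+h,x:x+w]; m[y:y+h,x:x+w]=(c.min(2)>200)*255
    m=cv2.morphologyEx(m,cv2.MORPH_OPEN,np.ones((3,3)))
    k,l,st,ce=cv2.connectedComponentsWithStats(m); i=1+np.argmax(st[1:,4])
    cn=max(cv2.findContours((l==i).astype(np.uint8),0,cv2.CHAIN_APPROX_NONE)[0],key=cv2.contourArea)
    q=cv2.approxPolyDP(cn,6,True)[:,0].astype(float); 
    # refine by line fit per side
    P=cn[:,0].astype(float); L=[]
    for a,d in zip(q,np.roll(q,-1,0)):
        u=(d-a)/np.linalg.norm(d-a); t=(P-a)@u; e=abs((P-a)@[-u[1],u[0]]); s=(t>4)&(t<np.linalg.norm(d-a)-4)&(e<2.5)
        v=cv2.fitLine(P[s].astype(np.float32),cv2.DIST_HUBER,0,.01,.01).ravel(); L.append(np.cross([v[2],v[3],1],[v[2]+v[0],v[3]+v[1],1]))
    r=[np.cross(L[i-1],L[i]) for i in range(len(L))]; return np.array([k[:2]/k[2] for k in r]),st[i,4]
t=load('top');s=load('scene')
qs,a=quad('scene',(335,95,95,85)); qt,a2=quad('top',(70,155,85,120)); print(a,qs.round(1).tolist(),a2,qt.round(1).tolist())
FP=[(0,.11,.22),(0,-.11,.22),(0,-.11,.08),(0,.11,.08)]
near=lambda q,pr:np.array([q[np.argmin(np.linalg.norm(q-k,axis=1))] for k in pr])
p=b[4:7]; S=near(qs,proj(s,Tf(p,FP)));T_=near(qt,proj(t,Tf(p,FP)))
for nm,g in [('s',lambda p:(proj(s,Tf(p,FP))-S).ravel()),('t',lambda p:(proj(t,Tf(p,FP))-T_).ravel()),('st',lambda p:np.r_[(proj(s,Tf(p,FP))-S).ravel(),(proj(t,Tf(p,FP))-T_).ravel()])]:
    r=LS(g,p,loss='soft_l1'); print(nm,r.x.round(4),g(r.x).round(1))
np.save('panel.npy',r.x)
print(bot.read_state()['ee_pos'])
E
```

```text
2613 [[347.8, 109.5], [343.2, 143.6], [410.6, 167.3], [420.0, 134.0]] 1593 [[85.3, 168.0], [122.2, 258.0], [139.8, 258.0], [108.3, 180.3]]
s [0.4636 0.3506 1.9784] [-0.9 -1.3  0.6 -0.3  0.6  1.5 -0.5  0.1]
t [0.4593 0.3493 2.0074] [-0.1  1.2 -1.6 -1.4  0.2 -1.8  2.5  1.6]
st [0.4616 0.3501 1.9981] [-1.8 -1.1  0.2 -1.1  0.2  0.8 -1.3  0.2 -0.9  0.2 -1.5 -2.6  0.3 -2.9
  1.9  0.8]
[ 0.57271739 -0.1103066   0.25672561]
```

```bash
python3 - <<'E'
from h import *
t=load('top');s=load('scene')
for n,im,a,b,z in [('t top',t,(85.3,168),(122.2,258),.22),('t bot',t,(108.3,180.3),(139.8,258),.08),('t foot',t,(137.5,185.5),(162,247),.012),('s top',s,(420,134),(347.8,109.5),.22),('s bot',s,(410.6,167.3),(343.2,143.6),.08)]:
    q=onz(im,[a,b],z); d=q[1]-q[0]; print(n,q[:,:2].round(4).tolist(),'len',np.linalg.norm(d).round(4),'yaw x',np.round(np.arctan2(d[1],d[0])-np.pi/2+2*np.pi,4), 'mid',q.mean(0).round(4))
E
```

```text
t top [[0.556, 0.3922], [0.3621, 0.3025]] len 0.2136 yaw x 2.0042 mid [0.459  0.3474 0.22  ]
t bot [[0.5542, 0.3959], [0.3635, 0.3091]] len 0.2095 yaw x 1.9979 mid [0.4589 0.3525 0.08  ]
t foot [[0.5534, 0.3455], [0.3931, 0.2745]] len 0.1754 yaw x 1.9874 mid [0.4733 0.31   0.012 ]
s top [[0.5643, 0.3921], [0.3681, 0.3051]] len 0.2146 yaw x 1.9882 mid [0.4662 0.3486 0.22  ]
s bot [[0.5593, 0.3972], [0.3634, 0.3081]] len 0.2152 yaw x 1.9979 mid [0.4614 0.3527 0.08  ]
```

```bash
python3 - <<'E'
from h import *
show([(.55,0,.257,-.085),(.52,.13,.257,-.085),(.52,.13,.257,-1.147),(.5104,.2407,.257,-1.147),(.4816,.3045,.1925,-1.147)])
E
```

```text
[-3.2, -10.8, -0.0] [-0.0, -0.004, 0.003]
[-7.2, -23.5, -0.1] [-0.0, -0.004, 0.003]
[-7.2, -23.5, -0.1] [-0.002, -0.003, 1.065]
[-9.1, -34.5, -0.1] [-0.002, -0.003, 1.065]
[-12.5, -40.6, 6.4] [-0.002, -0.003, 1.065]
```

Emit:
send_rows(
  moves=[
    {"hand": 2.0,"travel": [-0.3,-1,0],"angular": [0,0,0]},
    {"hand": 2.0,"travel": [-0.9,-3,0],"angular": [0,0,0]},
    {"hand": 2.0,"travel": [-1.7,-5.5,0],"angular": [0,0,0.05]},
    {"hand": 2.0,"travel": [-2.5,-8,0],"angular": [0,0,0.12]},
    {"hand": 2.0,"travel": [-3.2,-10.5,0],"angular": [0,0,0.2]},
    {"hand": 2.0,"travel": [-4,-13,0],"angular": [0,0,0.28]},
    {"hand": 2.0,"travel": [-4.7,-15.5,0],"angular": [0,0,0.36]},
    {"hand": 2.0,"travel": [-5.5,-18,0],"angular": [0,0,0.45]},
  ],
)

```text
time_s: 10.65
ee_pos: [0.5302, 0.0752, 0.2529]
ee_rot: [0.001, 0.964, -0.265, -0.002]
ft_force: [-0.0, 1.2, -2.1]
grip_width: 0.031
grip_force: 59.6
```

```bash
python3 - <<'E'
from h import *
s=bot.read_state(); print(s['qpos'],s['grip_width'])
show([(.52,.13,.257,-1.147),(.5104,.2407,.257,-1.147)])
E
```

```text
[ 4.43424151e-01  2.18671553e-01 -1.73877002e-01 -8.24699242e-04
 -1.18166844e+00  5.91718231e-01] 0.031016174571079087
[-3.7, -4.2, -0.4] [0.003, 0.002, 0.611]
[-10.2, -13.2, -0.4] [0.003, 0.002, 0.611]
```

Emit:
send_rows(
  moves=[
    {"hand": 2.0,"travel": [-1,-1.5,-0.1],"angular": [0,0,0.09]},
    {"hand": 2.0,"travel": [-2,-3,-0.3],"angular": [0,0,0.18]},
    {"hand": 2.0,"travel": [-3.5,-4.5,-0.3],"angular": [0,0,0.27]},
    {"hand": 2.0,"travel": [-5,-6.3,-0.3],"angular": [0,0,0.36]},
    {"hand": 2.0,"travel": [-6.5,-8.2,-0.3],"angular": [0,0,0.45]},
    {"hand": 2.0,"travel": [-8,-10.3,-0.3],"angular": [0,0,0.54]},
    {"hand": 2.0,"travel": [-9.2,-12,-0.3],"angular": [0,0,0.59]},
    {"hand": 2.0,"travel": [-10.2,-13.2,-0.3],"angular": [0,0,0.611]},
  ],
)

```text
time_s: 11.32
ee_pos: [0.5094, 0.241, 0.2556]
ee_rot: [0.001, 0.841, -0.541, -0.001]
ft_force: [-0.2, -1.0, -1.0]
grip_width: 0.0312
grip_force: 59.7
```

Emit:
send_rows(
  moves=[
    {"hand": 2.0,"travel": [0,0,0],"angular": [0,0,0]},
    {"hand": 2.0,"travel": [0,0,0],"angular": [0,0,0]},
    {"hand": 2.0,"travel": [0,0,0],"angular": [0,0,0]},
  ],
)

```text
time_s: 11.57
ee_pos: [0.5101, 0.2387, 0.2566]
ee_rot: [0.001, 0.841, -0.541, -0.0]
ft_force: [0.5, -0.4, -1.1]
grip_width: 0.0311
grip_force: 59.7
```

```bash
python3 - <<'E'
from h import *
from fit import Tf
show([(.5104,.2407,.257,-1.147),(.4816,.3045,.1925,-1.147)])
t=snap('top','top4');s=snap('scene','scene4'); e=bot.read_state()['ee_pos']; print(e)
def crop(im,x,y,w,h,k,c): return cv2.resize(c[y:y+h,x:x+w],None,fx=k,fy=k,interpolation=cv2.INTER_CUBIC)
o=[]
for im in(t,s):
    k=4; big=cv2.resize(im['pixels'][:,:,::-1],None,fx=k,fy=k,interpolation=cv2.INTER_CUBIC)
    def poly(P,c): cv2.polylines(big,[np.round((proj(im,P)+.5)*k).astype(int)],True,c,1)
    pn=[.461,.350,1.995]
    poly(Tf(pn,[(0,.12,.23),(0,-.12,.23),(0,-.12,.07),(0,.12,.07)]),(0,255,0)); poly(Tf(pn,[(-.04,.09,.012),(-.04,-.09,.012),(.08,-.09,.012),(.08,.09,.012)]),(255,255,0))
    for x in(-.007,.007): poly(Tf([e[0],e[1],-1.147],[(x,.055,e[2]-.0075),(x,-.055,e[2]-.0075),(x,-.055,e[2]-.0775),(x,.055,e[2]-.0775)]),(0,0,255))
    o.append(big)
cv2.imwrite('pics/c6.png',np.hstack([o[0][560:1160,240:640],o[1][280:880,1300:1700]]))
E
```

```text
[-0.2, -0.1, -0.0] [0.003, -0.001, 0.005]
[-7.2, -0.2, 6.4] [0.003, -0.001, 0.005]
[0.51053041 0.23835939 0.25727992]
```

View pics/c6.png

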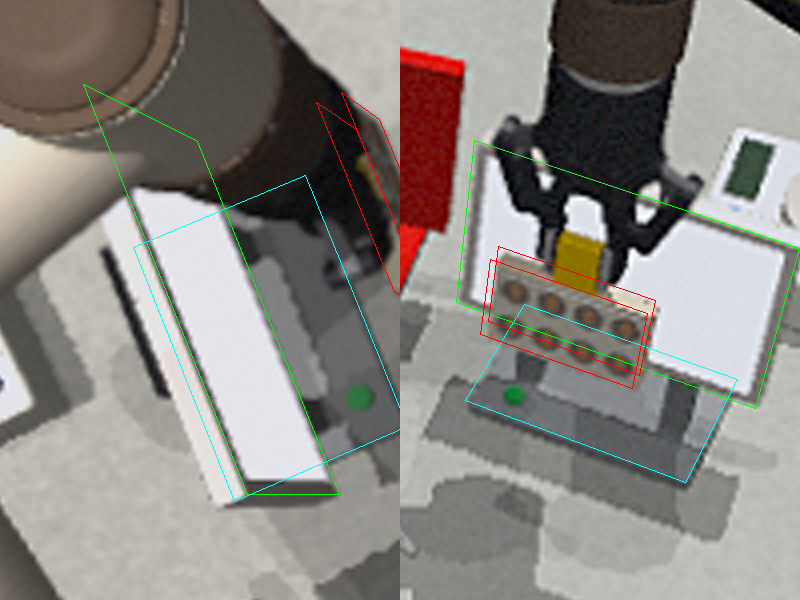

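The overlays agree: in the scene view the panel outline is at (345..424,105..172) and the plate is at about (445..490,132..167). The plate is held upright and parallel to the panel. Final approach.

Emit:
send_rows(
  moves=[
    {"hand": 2.0,"travel": [-0.2,-0.1,1.5],"angular": [0,0,0]},
    {"hand": 2.0,"travel": [-0.2,-0.1,3],"angular": [0,0,0]},
    {"hand": 2.0,"travel": [-0.2,-0.1,4.5],"angular": [0,0,0]},
    {"hand": 2.0,"travel": [-0.7,-0.1,6],"angular": [0,0,0]},
    {"hand": 2.0,"travel": [-1.7,-0.1,6.4],"angular": [0,0,0]},
    {"hand": 2.0,"travel": [-2.7,-0.1,6.4],"angular": [0,0,0]},
    {"hand": 2.0,"travel": [-3.7,-0.2,6.4],"angular": [0,0,0]},
    {"hand": 2.0,"travel": [-4.5,-0.2,6.4],"angular": [0,0,0]},
  ],
)

```text
time_s: 12.33
ee_pos: [0.4943, 0.2826, 0.1951]
ee_rot: [-0.001, 0.841, -0.541, 0.0]
ft_force: [0.3, 0.2, -1.5]
grip_width: 0.0309
grip_force: 59.7
```

Emit:
send_rows(
  moves=[
    {"hand": 2.0,"travel": [-0.8,0,0],"angular": [0,0,0]},
    {"hand": 2.0,"travel": [-1.5,0,0],"angular": [0,0,0]},
    {"hand": 2.0,"travel": [-2.1,0,0],"angular": [0,0,0]},
    {"hand": 2.0,"travel": [-2.5,0,0],"angular": [0,0,0]},
    {"hand": 2.0,"travel": [-2.7,0,0],"angular": [0,0,0]},
    {"hand": 2.0,"travel": [-2.7,0,0],"angular": [0,0,0]},
    {"hand": 2.0,"travel": [-2.7,0,0],"angular": [0,0,0]},
    {"hand": 2.0,"travel": [-2.7,0,0],"angular": [0,0,0]},
  ],
)

```text
time_s: 13.0
ee_pos: [0.4828, 0.3053, 0.1938]
ee_rot: [0.0, 0.841, -0.541, 0.0]
ft_force: [0.0, 0.9, -1.8]
grip_width: 0.031
grip_force: 59.7
```

```bash
python3 - <<'E'
from h import *
from fit import Tf
show([(.4816,.3045,.1925,-1.147)])
s=snap('scene','scene5'); st=bot.read_state(); e=st['ee_pos']; print(e,st['ft_force'],st['qvel'].round(3))
k=4; big=cv2.resize(s['pixels'][:,:,::-1],None,fx=k,fy=k,interpolation=cv2.INTER_CUBIC)
for x in(-.007,.007): cv2.polylines(big,[np.round((proj(s,Tf([e[0],e[1],-1.147],[(x,.055,e[2]-.0075),(x,-.055,e[2]-.0075),(x,-.055,e[2]-.0775),(x,.055,e[2]-.0775)]))+.5)*k).astype(int)],True,(0,0,255),1)
cv2.imwrite('pics/c7.png',np.hstack([big[280:880,1300:1720],s['pixels'][40:340,60:440,::-1].repeat(2,0)[:600,:380]]))
E
```

```text
[0.0, 0.1, 0.1] [0.0, -0.0, 0.004]
[0.48286167 0.30523716 0.19378977] [ 0.16057106 -0.64098118 -1.55638364] [-0.001  0.001  0.001  0.001  0.001  0.   ]
```

View pics/c7.png

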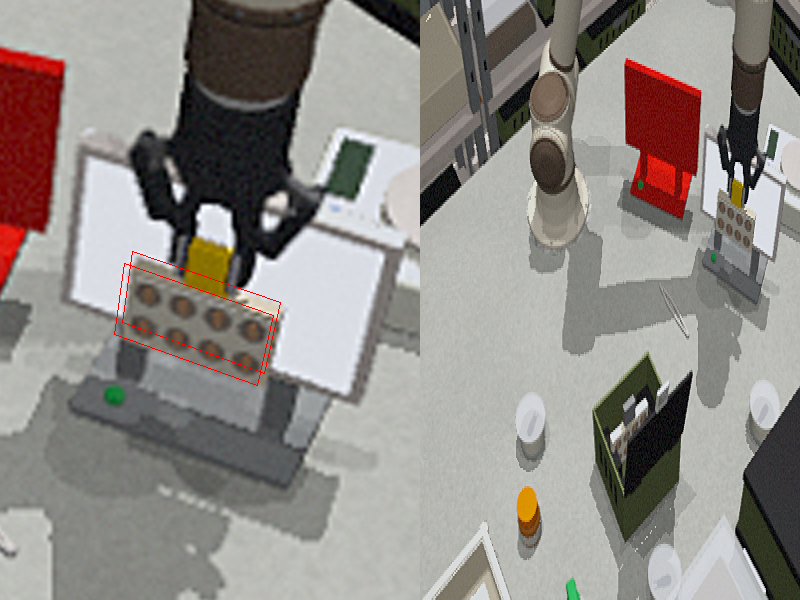

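The plate hangs upright and parallel in front of the middle of the panel (scene ≈ (375,150)). The flap stands open, and the grey plate and the bystanders have not moved.

```bash
python3 -c "
from station import job
print(job.job_done())"
```

```text
the job is handed in; nothing more can be done
None
```

I handed the job in with the flap left standing open and the yellow-tabbed plate held upright about 5 cm in front of the middle of the lit panel, square to it to within the measurement error. The grey plate is still in its slot, and nothing else on the table was moved as far as the last picture shows.

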